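# Sort two adapter sleeves on the gauge pin

## Task

Two brass microscope adapter sleeves look alike from outside, but only one has a bore wide enough to pass over the gauge pin. Slide the sleeve that fits fully home on the pin, down onto the gauge's base, and leave it there; stand the one that is too tight upright in the red reject tray.

Things in the scene. Friction and masses are not known exactly. Their poses are not given: they have to be found in the camera images.
- wide_center (a point): centre (half-way up) of the brass sleeve that fits the gauge pin: an upright tube, outer diameter 54 mm, 50 mm high, straight through bore of 36 mm, about 0.2 kg, standing on the table (z = 0) among small lab clutter no higher than 60 mm. Its z axis is the bore's axis; it is the same all round and either way up
- tight_center (a point): centre (half-way up) of the brass sleeve that is too tight for the gauge pin: the same outside (54 mm diameter, 50 mm high, upright on the table) but with a through bore of only 16 mm and a thick wall, about 0.3 kg; on the pin it stops near the tip
- gauge: fixed steel gauge: a dark round base 80 mm across and 12 mm high with a bright upright pin in its middle. Origin at the centre of the base's underside (table height), z up along the pin. The pin is 24 mm thick from the base's top (12 mm) up to 47 mm, then tapers to 10 mm at its tip, 72 mm above the table. A sleeve fully home stands on the base, its centre 37 mm above the origin
- reject_tray: fixed red open tray, 170 x 170 mm outside, 25 mm high, walls and floor 5 mm thick; its origin is the centre of its underside (table height), z up, x and y along its sides
There are look-alikes about, which are no part of the job. Leave any purple look-alike of the gauge alone.

How it is judged (in metres and radians):
At the end, for the whole second after the job is handed in: The wide sleeve sits on the gauge's base: centre within 12 mm of the pin's axis, at most 43 mm above the underside, within 10 degrees of upright. The tight sleeve stands upright within 10 degrees on the red tray's floor, within 60 mm of its middle along each side (horizontal distance between wide_center and gauge below 0.012 m and z of wide_center in the frame of gauge below 0.043 m and angle between each of wide_center, tight_center's own z axis and vertical below 0.175 rad and x of tight_center in the frame of reject_tray between -0.06 and 0.06 m and y of tight_center in the frame of reject_tray between -0.06 and 0.06 m and height (world z) of tight_center below 0.04 m); the robot touches nothing.
It also fails if it takes over 64 s, if anything falls off the work surface, if the arm or the gripper's body presses on something with over 40 N, if the wrist force passes 120 N, or if a joint passes its speed limit or range.

## Robot

A 7-joint arm with a two-finger parallel gripper is mounted at the origin on the work surface. World frame = base frame: x ahead of the robot, y to its left, z up, the work surface at z = 0. Lengths are in mm, angles in rad, forces in N, time in s.
With the tool pointing down it reaches from about 425 to 875 mm from the base axis. Payload 4.7 kg.
Tool frame: the origin (TCP) lies midway between the tips of the shut fingers; the grasp point (between the pads) lies 19 mm behind it; z points along the fingers, y is the line along which they close (so a half turn about z gives the same grasp; the last joint's range is limited). The gripper opens to 87 mm and grips with 3 to 60 N. Pads are 19 mm wide; open, the fingers measure 117 mm over their backs; the gripper's body (75 mm by 190 mm) begins 51 mm behind the grasp point.
Start: joints at [-1.223, 0.321, -0.07, 1.45, 0.023, 1.371, -0.057], TCP at [212.991, 614.134, 222.587] pointing down, gripper open.
Joint ranges: [-2.86, 2.86], [-0.3, 2.09], [-1.38, 1.24], [0.06, 2.45], [-1.56, 4.7], [0.09, 2.05], [-2.69, 2.69]. Speed limits (rad/s): [2.57, 2.57, 3.14, 3.14, 3.14, 3.14, 3.14].

## Interface

Orientations are given as [roll, pitch, yaw] about the fixed x, y, z axes, in that order (R = Rz(yaw) Ry(pitch) Rx(roll)).
In Python, from plant import * gives the robot as it stands.
- The arm moves only by the shell command python3 -m jog 'ROWS' [OPENING] [FORCE]. ROWS is text: rows parted by semicolons, each of 4 numbers parted by spaces: the shift along the world's x, y, z in m, then the turn about the world's z in degrees. A call has 1 to 12 rows; each row is the pose to reach, as a shift and turn from the pose commanded when the call began; what a row does not reach only later rows make up. A row lasts 1/10 s, in which the tool goes at most 50 mm and 8.59 degrees, less where a joint would pass 70% of its speed; a pose out of reach is approached as far as the arm can. A call with a gripper value outside its range is refused whole. OPENING is the closure, from 0 (fully open) to 1 (shut), set as the call begins (- or left out, the last holds). The fingers move at their own pace and stop on an object; FORCE is the grip in N (left out, the last holds). Time passes only in rows, so rows that repeat a pose let the fingers close. It gives the time, the measured TCP pose, the force, the opening and the grip force at its end, in the units of the state.
- read_state(): the state, without advancing time (a new reading comes with each control period).
- grab_frame(name): name is "scene" or "top" or "wrist"; returns the picture (384x512x3 uint8, red, green, blue); there is no depth.
- calibration(name): a dict with "vertical_fov" (degrees; the focal length in pixels is half the picture's height over the tangent of half this angle, whatever the lens; pixels are square), "cx", "cy" (the principal point, pixels), "world_to_cam" (4x4, takes a point from world to camera coordinates); the wrist camera has in their place "T_tool_cam" (4x4, takes a point from camera to tool coordinates, whose origin is the TCP and whose axes are the flange's). Camera axes: x right, y up, looking along -z (the intrinsics and any distortion apply to the point x, -y, -z); pixel columns grow to the right and rows downward; lengths in mm; the calibration is good to about 2 mm. A picture is of the moment at which its call begins: read the wrist's pose just before it. calibration takes no time and is no camera call.
- job_done(): hands the job in; it is judged then, once.
The state is a dict: "time_s": time; "joint_positions": joint angles; "joint_velocities": joint speeds; "joint_torque": joint torques, N m; "tool_pos": TCP position; "tcp_rot": TCP orientation; "wrist_force": force on the tool from outside, world axes, zero at the start; "torque": the same for the moment, N m; "width": finger opening in mm; "finger_force": force on a finger pad.
Only numpy, scipy, OpenCV 4.12 (cv2) and the standard library are available. Lean on these libraries where they do the work, as an engineer would, in place of code of your own. Each camera call takes 0.05 s, during which the arm holds its last target. There are 200 camera calls.

## Working session

There is one attempt and no reset: what is moved stays moved. The work goes in short steps, Python scripts to look and compute and a shell command to move; the robot and the scene stay as the last step left them, time stands still between calls to the robot, and variables do not carry over. Pictures are saved under pics/ and viewed, at most 10 in all, crops included, and the job is handed in when it is done.

```bash
mkdir -p pics; ls
python3 - <<'E'
from plant import *
import cv2,numpy as np
for n in("scene","top","wrist"):
    c=calibration(n);print(n,{k:(np.round(v,3).tolist() if not isinstance(v,str) else v) for k,v in c.items()})
    cv2.imwrite(f"pics/{n}0.png",cv2.cvtColor(grab_frame(n),cv2.COLOR_RGB2BGR))
print(read_state())
a=cv2.imread("pics/scene0.png")
E
```

```text
pics
scene {'vertical_fov': 48.498, 'cx': 254.662, 'cy': 192.201, 'world_to_cam': [[0.828, 0.561, 0.009, -423.513], [-0.396, 0.573, 0.718, 178.7], [0.397, -0.598, 0.696, -1257.541], [0.0, 0.0, 0.0, 1.0]]}
top {'vertical_fov': 51.624, 'cx': 256.679, 'cy': 195.276, 'world_to_cam': [[0.017, -1.0, 0.007, -38.297], [0.994, 0.018, 0.111, -545.152], [-0.111, 0.005, 0.994, -798.516], [0.0, 0.0, 0.0, 1.0]]}
wrist {'vertical_fov': 69.532, 'cx': 251.35, 'cy': 190.113, 'T_tool_cam': [[0.001, 0.957, 0.291, 79.653], [1.0, -0.001, -0.0, 0.422], [-0.0, 0.291, -0.957, -161.659], [0.0, 0.0, 0.0, 1.0]]}
{'time_s': 0.15, 'joint_positions': array([-1.22291937,  0.32168194, -0.07009831,  1.4514153 ,  0.02260195,
        1.37076656, -0.05690648]), 'joint_velocities': array([-9.25537369e-04, -2.17304807e-03,  6.17982335e-05, -4.55092774e-03,
        1.67083096e-03, -5.69315013e-04,  9.71838503e-04]), 'joint_torque': array([ 2.52742429e-04, -4.91796255e+01, -4.04493939e-01, -3.12877858e+01,
       -6.39479281e-02,  4.04045591e-02,  1.15246789e-04]), 'tool_pos': array([212.84838668, 613.72064058, 221.68357073]), 'tcp_rot': array([-3.14011074e+00,  8.28036048e-05,  2.80784737e+00]), 'wrist_force': array([-0.58729936,  0.42672442, -0.27947501]), 'torque': array([ 0.0073714 , -0.00991837,  0.09980928]), 'finger_force': 0.0, 'width': 87.10038716197242}
```

View pics/top0.png

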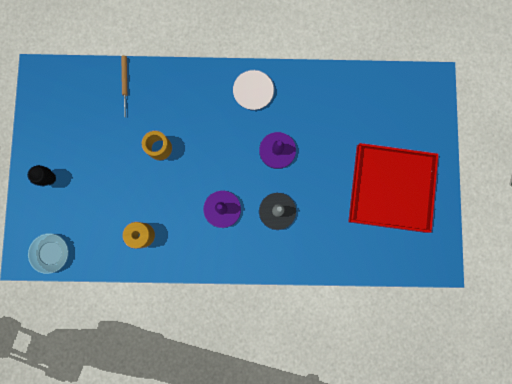

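View pics/scene0.png

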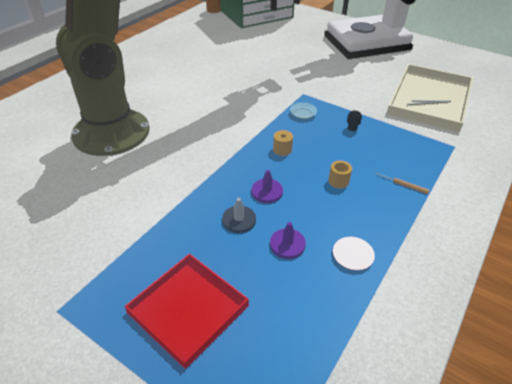

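The top view shows sleeves at (155,145), open bore so wide, and (136,235), small bore so tight. The dark gauge with the bright pin is at (278,210), the purple look-alikes are at (278,150) and (222,209), and the red tray is at (394,188). In the scene view the wide sleeve is at (340,175), the tight one at (283,143), the gauge at (239,215) and the tray at (188,308). I'll confirm these in one enlarged crop and triangulate.

```bash
cat > h.py <<'E'
from plant import *
import cv2,numpy as np
def K(n):
    c=calibration(n);return 192/np.tan(np.radians(c["vertical_fov"])/2),c["cx"],c["cy"]
from scipy.spatial.transform import Rotation as R
def cam_pose(n,st=None):
    c=calibration(n)
    if n!="wrist": return np.linalg.inv(np.array(c["world_to_cam"]))
    T=np.eye(4);T[:3,:3]=R.from_euler("xyz",st["tcp_rot"]).as_matrix();T[:3,3]=st["tool_pos"]
    return T@np.array(c["T_tool_cam"])
def ray(n,uv,T):
    f,cx,cy=K(n);d=T[:3,:3]@np.array([(uv[0]-cx)/f,-(uv[1]-cy)/f,-1]);return T[:3,3],d/np.linalg.norm(d)
def onz(n,uv,z,T):
    o,d=ray(n,uv,T);return o+d*(z-o[2])/d[2]
def tri(r):
    A=sum(np.eye(3)-np.outer(d,d) for o,d in r);b=sum((np.eye(3)-np.outer(d,d))@o for o,d in r)
    p=np.linalg.solve(A,b);return p,[np.linalg.norm((np.eye(3)-np.outer(d,d))@(p-o)) for o,d in r]
def proj(n,p,T):
    f,cx,cy=K(n);q=np.linalg.inv(T)@np.append(p,1);return cx-f*q[0]/q[2],cy+f*q[1]/q[2]
def blobs(m,amin):
    m=m.astype(np.uint8)*255
    cs,_=cv2.findContours(m,cv2.RETR_EXTERNAL,cv2.CHAIN_APPROX_NONE)
    return [c for c in cs if cv2.contourArea(c)>amin]
def brass(h): return (h[...,0]>12)&(h[...,0]<28)&(h[...,1]>140)&(h[...,2]>60)
def red(h): return ((h[...,0]<6)|(h[...,0]>174))&(h[...,1]>150)
def dark(h): return (h[...,1]<70)&(h[...,2]<110)
E
python3 - <<'E'
from h import *
im={n:cv2.imread(f"pics/{n}0.png") for n in("top","scene")}
for n in im:
    h=cv2.cvtColor(im[n],cv2.COLOR_BGR2HSV)
    for nm,f,a in(("brass",brass,80),("red",red,1000),("dark",dark,80)):
        for c in blobs(f(h),a):
            (u,v),r=cv2.minEnclosingCircle(c);M=cv2.moments(c)
            if 20<u<480 and 80<v<370: print(n,nm,np.round([M["m10"]/M["m00"],M["m01"]/M["m00"],*cv2.boundingRect(c),r],1), cv2.boxPoints(cv2.minAreaRect(c)).round(1).tolist() if nm=="red" else "")
t=[cv2.resize(im["top"][130:255,120:170+75],(0,0),fx=3,fy=3),]
a=cv2.resize(im["top"][125:250,110:300],(0,0),fx=3.1,fy=3.1)[:380]
b=cv2.resize(im["scene"][125:250,200:370],(0,0),fx=2.4,fy=2.4)
o=np.zeros((590,800,3),np.uint8)
a=cv2.resize(im["top"][125:250,110:310],(800,500))[:,:]
a=cv2.resize(a,(460,290));b=cv2.resize(im["scene"][125:250,200:370],(408,300))
o[:290,:460]=a;o[290:590,:408]=b
cv2.imwrite("pics/crop1.png",o)
E
```

```text
top brass [138.  234.7 123.  222.   31.   26.   15.4] 
top brass [156.3 144.9 142.  131.   30.   29.   15.4] 
top red [393.7 187.5 349.  143.   89.   89.   56.2] [[347.5, 221.6999969482422], [357.3999938964844, 142.6999969482422], [440.5, 153.10000610351562], [430.6000061035156, 232.10000610351562]]
top dark [277.3 210.8 260.  193.   36.   36.   18.1] 
top dark [ 40.4 175.6  29.  166.   26.   19.   13.3] 
scene brass [487.8 318.1 441.  187.   71.  197.  104.1] 
scene red [186.6 308.7 126.  255.  122.  113.   60.7] [[123.5, 307.5], [189.5, 241.5], [250.0, 302.0], [184.0, 368.0]]
scene dark [228.1 216.  223.  208.   15.   18.    9.2] 
scene dark [246.3 219.6 232.  207.   23.   23.   12.8] 
scene dark [354.3 117.3 348.  111.   13.   18.    8.8]
```

View pics/crop1.png

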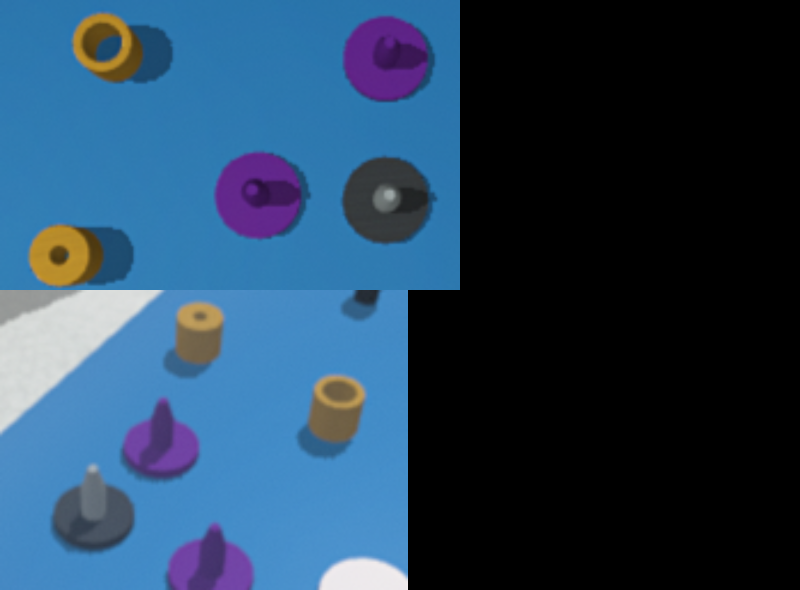

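The crop confirms that the wide-bore sleeve is at top (154,143), the tight small-bore one at (136,235), and the grey gauge with the bright pin at (279,209). The other two pins are purple.

Run:
```python
from h import *
T={n:cam_pose(n) for n in("top","scene")}
for nm,a,b in(("wide",(154.3,143.1),(341.3,167.1)),("tight",(135.7,234.9),(282.9,135.8)),("tip",(278.7,209),(238.7,198.8))):
    p,e=tri([ray("top",a,T["top"]),ray("scene",b,T["scene"])]);print(nm,p.round(1),np.round(e,1),onz("top",a,72 if nm=="tip" else 50,T["top"]).round(1),onz("scene",b,72 if nm=="tip" else 50,T["scene"]).round(1))
for n in T:
    h=cv2.cvtColor(cv2.imread(f"pics/{n}0.png"),cv2.COLOR_BGR2HSV)
    c=max(blobs(red(h)&(np.arange(512)<460),1000),key=cv2.contourArea)
    q=cv2.approxPolyDP(c,6,True)[:,0];print(n,q.tolist())
    print([onz(n,x,25,T[n]).round(0)[:2].tolist() for x in q])
h=cv2.cvtColor(cv2.imread("pics/top0.png"),cv2.COLOR_BGR2HSV)
print("base c",onz("top",(277.3,210.5),12,T["top"]).round(1))
```

```text
wide [649.  185.3  49.2] [0.7 0.7] [648.2 184.6  50. ] [649.7 184.9  50. ]
tight [459.3 213.9  49. ] [0.3 0.3] [459.  213.4  50. ] [460.1 213.   50. ]
tip [515.2 -72.1  71.9] [0.8 0.8] [514.6 -72.5  72. ] [515.9 -71.6  72. ]
top [[360, 143], [349, 221], [430, 231], [437, 154]]
[[663.0, -248.0], [496.0, -223.0], [478.0, -392.0], [642.0, -412.0]]
scene [[190, 255], [126, 305], [185, 367], [247, 304]]
[[501.0, -230.0], [478.0, -390.0], [650.0, -418.0], [668.0, -258.0]]
base c [516.  -73.3  12. ]
```

```bash
python3 -m jog '0.010 -0.016 0 0; 0.030 -0.049 0 0; 0.055 -0.090 0 0; 0.080 -0.130 -0.010 0; 0.105 -0.171 -0.015 0; 0.130 -0.212 -0.020 0; 0.155 -0.252 -0.030 0; 0.180 -0.293 -0.040 0; 0.205 -0.334 -0.050 0; 0.225 -0.366 -0.055 0; 0.240 -0.391 -0.060 0; 0.246 -0.400 -0.060 0' 0 20; python3 -m jog '0 0 0 0; 0 0 0 0; 0 0 0 0; 0 0 0 0'
cat > look.py <<'E'
from h import *
import sys
st=read_state();im=cv2.cvtColor(grab_frame("wrist"),cv2.COLOR_RGB2BGR);cv2.imwrite(sys.argv[1],im);np.save(sys.argv[1]+".npy",cam_pose("wrist",st))
print(st["tool_pos"].round(1),st["tcp_rot"].round(3),st["wrist_force"].round(1),round(st["width"],1))
E
python3 look.py pics/w1.png
```

```text
time_s: 1.35
tool_pos: [460.0, 210.4, 161.8]
tcp_rot: [-3.14, -0.0, 2.803]
wrist_force: [-0.5, 1.2, 0.2]
width: 87.1
finger_force: 0.0
time_s: 1.75
tool_pos: [458.3, 215.8, 162.8]
tcp_rot: [3.141, -0.0, 2.811]
wrist_force: [-0.3, -0.7, 0.0]
width: 86.7
finger_force: 0.0
[458.3 215.8 162.8] [ 3.141 -0.     2.811] [-0.3 -0.7  0. ] 86.7
```

View pics/w1.png

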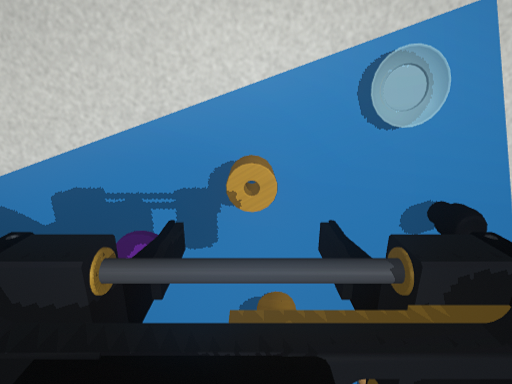

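The wrist view shows the tight sleeve's small bore at (252,188), with nothing near where the fingers will go (dish at (410,85), black knob at (455,215)).

```bash
python3 - <<'E'
from h import *
T=np.load("pics/w1.png.npy");W=cam_pose("top")
p=onz("wrist",(252,187.5),50,T);print(p, tri([ray("wrist",(252,187.5),T),ray("top",(135.7,234.9),W)]))
print(cv2.minEnclosingCircle(max(blobs(brass(cv2.cvtColor(cv2.imread("pics/w1.png"),cv2.COLOR_BGR2HSV))[:230],300),key=cv2.contourArea)))
E
python3 -c "
from h import *;print(read_state()['tool_pos'])"
```

```text
[459.64195487 216.63448968  50.        ] (array([459.9780622 , 215.53592494,  45.1621242 ]), [np.float64(1.1859336155970002), np.float64(1.1859336155969789)])
((251.0, 183.1018524169922), 27.559314727783203)
[458.41433835 215.44804043 162.70177824]
```

```bash
python3 -m jog '0.001 0 -0.015 0; 0.001 0 -0.040 0; 0.001 0 -0.065 0; 0.001 0 -0.090 0; 0.001 0 -0.110 0; 0.001 0 -0.125 0; 0.001 0 -0.135 0; 0.001 0 -0.140 0; 0.001 0 -0.140 0; 0.001 0 -0.140 0; 0.001 0 -0.140 0'; python3 -m jog '0 0 0 0; 0 0 0 0; 0 0 0 0; 0 0 0 0; 0 0 0 0; 0 0 0 0; 0 0 0 0; 0 0 0 0' 1 25
```

```text
time_s: 2.9
tool_pos: [460.7, 214.5, 23.4]
tcp_rot: [3.14, 0.001, 2.808]
wrist_force: [0.9, -0.2, -0.7]
width: 87.0
finger_force: 0.0
time_s: 3.7
tool_pos: [460.0, 214.3, 22.6]
tcp_rot: [3.141, 0.0, 2.808]
wrist_force: [0.5, 0.4, -0.3]
width: 52.9
finger_force: 25.0
```

```bash
python3 -m jog '0 0 0.010 0; 0 0 0.030 0; 0 0 0.055 0; 0 0 0.080 0; 0 0 0.100 0; 0 0 0.115 0; 0 0 0.120 0; 0.002 -0.010 0.120 0; 0.006 -0.030 0.120 0; 0.013 -0.060 0.120 0; 0.020 -0.095 0.120 0; 0.027 -0.130 0.120 0'; python3 -m jog '0.008 -0.037 0 0; 0.016 -0.075 0 0; 0.024 -0.113 0 0; 0.032 -0.151 0 0; 0.040 -0.190 0 0; 0.048 -0.229 0 0; 0.056 -0.267 0 0; 0.064 -0.305 0 0; 0.072 -0.343 0 0; 0.079 -0.375 0 0; 0.083 -0.397 0 0; 0.085 -0.405 0 0'; python3 -m jog '0 0 0 0; 0 0 0 0; 0 0 0 0; 0 0 0 0'; python3 look.py pics/w2.png
```

```text
time_s: 4.9
tool_pos: [486.1, 81.8, 141.3]
tcp_rot: [-3.14, -0.002, 2.808]
wrist_force: [0.2, -0.3, -2.1]
width: 52.8
finger_force: 25.0
time_s: 6.1
tool_pos: [569.6, -324.9, 141.1]
tcp_rot: [-3.139, -0.003, 2.803]
wrist_force: [0.3, -0.6, -2.2]
width: 53.2
finger_force: 25.0
time_s: 6.5
tool_pos: [572.4, -319.2, 142.6]
tcp_rot: [3.141, -0.0, 2.81]
wrist_force: [0.4, 0.9, -2.5]
width: 53.0
finger_force: 25.0
[ 572.4 -319.2  142.6] [ 3.141 -0.     2.81 ] [ 0.4  0.9 -2.5] 53.0
```

View pics/w2.png

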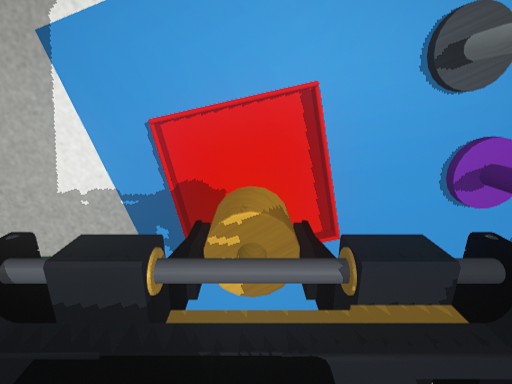

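The held sleeve is upright over the red tray, whose rim corners are at (148,121), (318,82) and (338,240). I'll compute the tray centre from those.

Run:
```python
from h import *
T=np.load("pics/w2.png.npy");q=[onz("wrist",x,25,T) for x in((148,121),(318,82),(338,240))];print(np.round(q,0),(q[0]+q[2])/2)
```

```text
[[ 478. -393.   25.]
 [ 497. -226.   25.]
 [ 664. -248.   25.]] [ 570.89500418 -320.44135124   25.        ]
```

```bash
python3 -m jog '-0.001 0 -0.015 0; -0.001 0 -0.040 0; -0.001 0 -0.065 0; -0.001 0 -0.085 0; -0.001 0 -0.100 0; -0.001 0 -0.107 0; -0.001 0 -0.111 0; -0.001 0 -0.114 0; -0.001 0 -0.114 0; -0.001 0 -0.114 0; -0.001 0 -0.114 0'
```

```text
time_s: 7.65
tool_pos: [571.5, -321.1, 29.3]
tcp_rot: [3.142, 0.001, 2.808]
wrist_force: [-0.9, -0.8, -1.8]
width: 52.7
finger_force: 25.0
```

```bash
python3 -m jog '0 0 -0.001 0; 0 0 -0.0015 0; 0 0 -0.0015 0; 0 0 -0.0015 0'; python3 -m jog '0 0 0 0; 0 0 0 0; 0 0 0 0; 0 0 0 0; 0 0 0 0; 0 0 0 0; 0 0 0 0; 0 0 0 0' 0; python3 -m jog '0 0 0.005 0; 0 0 0.015 0; 0 0 0.030 0; 0 0 0.055 0; 0 0 0.085 0; 0 0 0.110 0; 0 0 0.130 0; 0 0 0.135 0; 0 0 0.135 0; 0 0 0.135 0'; python3 look.py pics/w3.png;python3 - <<'E'
from h import *
cv2.imwrite("pics/top3.png",cv2.cvtColor(grab_frame("top"),cv2.COLOR_RGB2BGR))
c=cv2.imread("pics/scene0.png")
s=cv2.cvtColor(grab_frame("scene"),cv2.COLOR_RGB2BGR)[150:384,80:280]
w=cv2.imread("pics/w3.png")
cv2.imwrite("pics/chk.png",np.hstack([cv2.resize(s,(328,384)),cv2.resize(w,(470,384))]))
E
```

```text
time_s: 8.05
tool_pos: [571.3, -321.0, 27.7]
tcp_rot: [3.141, 0.001, 2.808]
wrist_force: [-0.6, 0.3, 3.7]
width: 53.2
finger_force: 25.0
time_s: 8.85
tool_pos: [571.0, -320.9, 27.1]
tcp_rot: [-3.142, 0.0, 2.808]
wrist_force: [1.3, -0.1, 0.0]
width: 86.8
finger_force: 0.0
time_s: 9.85
tool_pos: [570.5, -320.5, 161.3]
tcp_rot: [3.141, -0.001, 2.808]
wrist_force: [-1.3, -0.8, -0.1]
width: 87.2
finger_force: 0.0
[ 570.5 -320.5  161.3] [ 3.141e+00 -1.000e-03  2.808e+00] [-1.3 -0.8 -0.1] 87.2
```

View pics/chk.png

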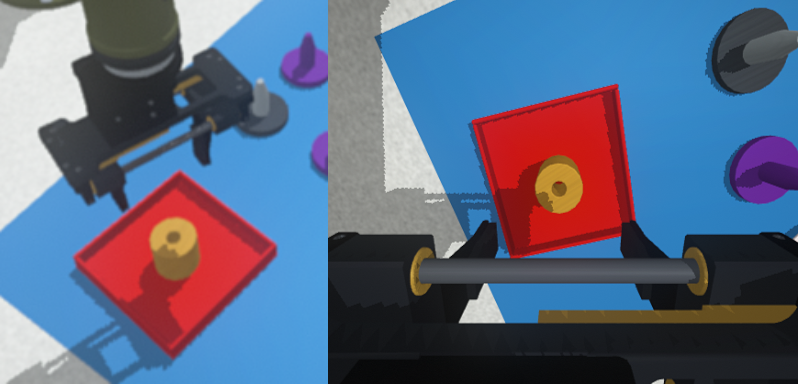

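The tight sleeve stands upright mid-tray, with its bore at about (560,188) in the right-hand half. Next I move to the wide sleeve.

```bash
python3 -m jog '0.002 0.012 0 0; 0.006 0.038 0 0; 0.012 0.076 0 0; 0.018 0.114 0 0; 0.024 0.152 0 0; 0.030 0.190 0 0; 0.036 0.230 0 0; 0.042 0.270 0 0; 0.048 0.310 0 0; 0.054 0.350 0 0; 0.060 0.390 0 0; 0.066 0.425 0 0'; python3 -m jog '0.006 0.035 0 0; 0.010 0.062 0 0; 0.012 0.077 0 0; 0.012 0.080 0 0; 0.012 0.080 0 0; 0.012 0.080 0 0; 0.012 0.080 0 0'; python3 look.py pics/w4.png
python3 - <<'E'
from h import *
T=np.load("pics/w4.png.npy");im=cv2.imread("pics/w4.png");h=cv2.cvtColor(im,cv2.COLOR_BGR2HSV)
print("expected",proj("wrist",(649,185,50),T))
m=brass(h);m[232:]=0
for c in blobs(m,300): print(cv2.fitEllipse(cv2.convexHull(c)),cv2.boundingRect(c))
E
```

```text
time_s: 11.2
tool_pos: [636.3, 108.0, 161.6]
tcp_rot: [3.141, -0.001, 2.81]
wrist_force: [1.0, -0.8, -0.6]
width: 87.0
finger_force: 0.0
time_s: 11.9
tool_pos: [649.2, 181.8, 162.3]
tcp_rot: [-3.141, 0.001, 2.805]
wrist_force: [-0.9, -0.5, 0.8]
width: 87.1
finger_force: 0.0
[649.2 181.8 162.3] [-3.141e+00  1.000e-03  2.805e+00] [-0.9 -0.5  0.8] 87.1
expected (np.float64(253.79512577136552), np.float64(185.43078895609437))
((255.2176513671875, 181.1786651611328), (49.70329666137695, 55.64498519897461), 177.3036346435547) (231, 153, 50, 56)
```

View pics/w4.png

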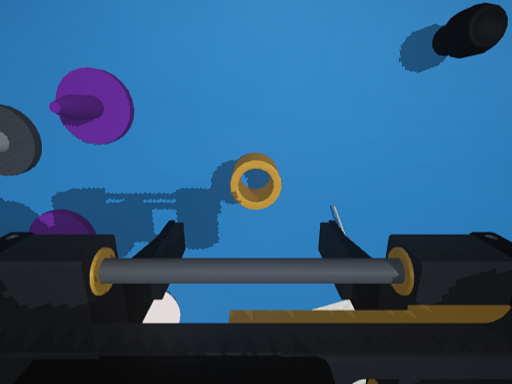

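The wide sleeve's rim is centred at about (256,185) in the wrist view, so it stands at about (649.7,187). The fingers have free space.

```bash
python3 -m jog '0 0.001 -0.015 0; 0 0.003 -0.040 0; 0 0.003 -0.065 0; 0 0.003 -0.090 0; 0 0.003 -0.110 0; 0 0.003 -0.125 0; 0 0.003 -0.135 0; 0 0.003 -0.140 0; 0 0.003 -0.140 0; 0 0.003 -0.140 0; 0 0.003 -0.140 0'; python3 -m jog '0 0 0 0; 0 0 0 0; 0 0 0 0; 0 0 0 0; 0 0 0 0; 0 0 0 0; 0 0 0 0; 0 0 0 0' 1 20;  python3 -m jog '0 0 0.010 0; 0 0 0.030 0; 0 0 0.055 0; 0 0 0.080 0; 0 0 0.100 0; 0 0 0.115 0; 0 0 0.120 0; 0 0 0.120 0; 0 0 0.120 0; 0 0 0.120 0'
```

```text
time_s: 13.05
tool_pos: [649.8, 187.4, 23.2]
tcp_rot: [3.14, 0.002, 2.808]
wrist_force: [-0.6, 0.4, 0.0]
width: 86.9
finger_force: 0.0
time_s: 13.85
tool_pos: [648.9, 187.1, 22.1]
tcp_rot: [-3.142, -0.0, 2.808]
wrist_force: [0.4, -1.3, 0.5]
width: 53.0
finger_force: 20.0
time_s: 14.85
tool_pos: [648.2, 187.0, 140.6]
tcp_rot: [-3.14, -0.002, 2.808]
wrist_force: [0.1, 0.3, -1.8]
width: 53.4
finger_force: 20.0
```

```bash
python3 -m jog '-0.002 -0.010 0 0; -0.006 -0.030 0 0; -0.012 -0.060 0 0; -0.019 -0.095 0 0; -0.026 -0.130 0 0; -0.033 -0.165 0 0; -0.040 -0.200 0 0; -0.047 -0.235 0 0; -0.052 -0.260 0 0; -0.055 -0.275 0 0; -0.057 -0.283 0 0; -0.057 -0.285 0 0'; python3 -m jog '0 0 0 0; 0 0 0 0; 0 0 0 0; 0 0 0 0; 0 0 0 0'; python3 look.py pics/w5.png
python3 - <<'E'
from h import *
T=np.load("pics/w5.png.npy")
print("expected tip,base",proj("wrist",(515.5,-72,72),T),proj("wrist",(515.5,-72,12),T))
h=cv2.cvtColor(cv2.imread("pics/w5.png"),cv2.COLOR_BGR2HSV)
m=(h[...,1]<75)&(h[...,2]<190);m[200:]=0
for c in blobs(m,500):
    e=cv2.fitEllipse(cv2.convexHull(c));print(e,onz("wrist",e[0],10,T))
E
```

```text
time_s: 16.05
tool_pos: [591.6, -98.7, 142.1]
tcp_rot: [3.141, -0.0, 2.807]
wrist_force: [-0.2, 0.3, -0.6]
width: 53.1
finger_force: 20.0
time_s: 16.55
tool_pos: [592.1, -97.3, 142.0]
tcp_rot: [3.142, -0.0, 2.809]
wrist_force: [-0.6, 0.2, -1.6]
width: 53.1
finger_force: 20.0
[592.1 -97.3 142. ] [ 3.142 -0.     2.809] [-0.6  0.2 -1.6] 53.1
expected tip,base (np.float64(249.4243591150744), np.float64(104.680590181662)) (np.float64(249.81230290337396), np.float64(104.95428021509933))
((249.92086791992188, 103.57774353027344), (77.4240493774414, 80.45960998535156), 0.19203338027000427) [514.26632073 -71.46668577  10.        ]
```

View pics/w5.png

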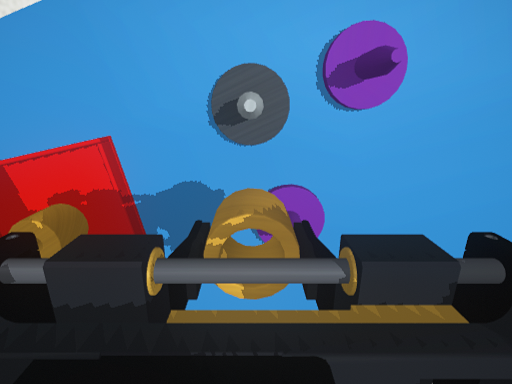

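The dark gauge with its bright pin is at (250,104), which agrees with the earlier estimate to about 1 mm. The sleeve is held upright.

```bash
python3 -m jog '-0.010 0.003 0 0; -0.030 0.010 0 0; -0.055 0.018 0 0; -0.070 0.024 0 0; -0.077 0.026 0 0; -0.077 0.026 0 0; -0.077 0.026 0 0; -0.077 0.026 0 0; -0.077 0.026 -0.010 0; -0.077 0.026 -0.025 0; -0.077 0.026 -0.040 0; -0.077 0.026 -0.045 0'; python3 -m jog '0 0 -0.005 0; 0 0 -0.015 0; 0 0 -0.025 0; 0 0 -0.035 0; 0 0 -0.045 0; 0 0 -0.045 0; 0 0 -0.045 0'; python3 -c "
from h import *
s=read_state();print(s['wrist_force'],s['torque'])"
```

```text
time_s: 17.8
tool_pos: [513.7, -72.0, 94.8]
tcp_rot: [-3.14, -0.003, 2.807]
wrist_force: [-0.0, 0.0, -1.9]
width: 53.0
finger_force: 20.0
time_s: 18.5
tool_pos: [514.9, -71.9, 51.8]
tcp_rot: [-3.141, -0.0, 2.808]
wrist_force: [0.6, 0.2, -1.4]
width: 53.3
finger_force: 20.0
[ 0.55702253  0.22454153 -1.3513587 ] [-0.02254143  0.00160209 -0.00196621]
```

No contact on the way down, so I lower the remaining ~17 mm.

```bash
python3 -m jog '0 0 -0.005 0; 0 0 -0.010 0; 0 0 -0.013 0; 0 0 -0.015 0; 0 0 -0.0165 0; 0 0 -0.0165 0; 0 0 -0.0165 0'; python3 -m jog '0 0 -0.001 0; 0 0 -0.001 0; 0 0 -0.001 0'
```

```text
time_s: 19.2
tool_pos: [515.1, -71.9, 35.7]
tcp_rot: [3.141, 0.0, 2.808]
wrist_force: [-0.1, -0.3, -0.8]
width: 53.0
finger_force: 20.0
time_s: 19.5
tool_pos: [515.0, -71.9, 34.6]
tcp_rot: [3.141, 0.0, 2.808]
wrist_force: [-0.5, 0.5, -0.9]
width: 52.9
finger_force: 20.0
```

```bash
python3 -m jog '0 0 -0.001 0; 0 0 -0.001 0; 0 0 -0.001 0'; python3 -m jog '0 0 0 0; 0 0 0 0; 0 0 0 0; 0 0 0 0; 0 0 0 0; 0 0 0 0; 0 0 0 0; 0 0 0 0' 0; python3 -m jog '0 0 0.005 0; 0 0 0.015 0; 0 0 0.030 0; 0 0 0.055 0; 0 0 0.085 0; 0 0 0.115 0; 0.010 -0.003 0.130 0; 0.030 -0.010 0.130 0; 0.055 -0.018 0.130 0; 0.070 -0.024 0.130 0; 0.075 -0.026 0.130 0; 0.075 -0.026 0.130 0'; python3 -m jog '0 0 0 0; 0 0 0 0; 0 0 0 0'; python3 look.py pics/w6.png
python3 - <<'E'
from h import *
s=cv2.cvtColor(grab_frame("scene"),cv2.COLOR_RGB2BGR)[150:384,80:280]
cv2.imwrite("pics/chk6.png",np.hstack([cv2.resize(s,(328,384)),cv2.resize(cv2.imread("pics/w6.png"),(470,384))]))
T=np.load("pics/w6.png.npy");print([proj("wrist",(515,-72,z),T) for z in(12,62,72)])
E
```

```text
time_s: 19.8
tool_pos: [515.2, -71.9, 34.0]
tcp_rot: [3.141, 0.0, 2.808]
wrist_force: [-0.9, 1.4, 3.7]
width: 53.1
finger_force: 20.0
time_s: 20.6
tool_pos: [515.0, -71.9, 33.6]
tcp_rot: [3.142, 0.0, 2.808]
wrist_force: [1.1, 0.5, 0.2]
width: 86.9
finger_force: 0.0
time_s: 21.8
tool_pos: [590.1, -98.3, 163.9]
tcp_rot: [-3.141, 0.0, 2.807]
wrist_force: [-0.4, -0.4, -0.2]
width: 86.9
finger_force: 0.0
time_s: 22.1
tool_pos: [589.5, -97.5, 163.8]
tcp_rot: [3.141, -0.0, 2.808]
wrist_force: [-0.2, 0.7, 0.2]
width: 87.1
finger_force: 0.0
[589.5 -97.5 163.8] [ 3.141 -0.     2.808] [-0.2  0.7  0.2] 87.1
[(np.float64(250.54662550197952), np.float64(106.8492954758682)), (np.float64(250.44008608131858), np.float64(107.01043858623619)), (np.float64(250.41373995288018), np.float64(107.05028765859245))]
```

View pics/chk6.png

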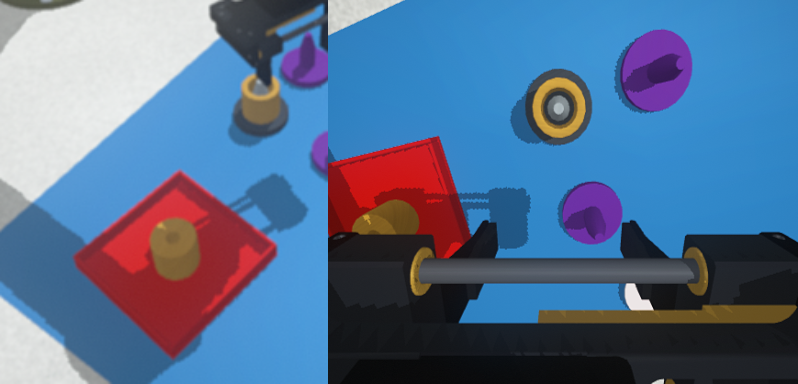

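The wide sleeve is home on the gauge base, concentric with the pin at (558,107) in the right-hand half. The tight sleeve stands in the tray at (175,245) in the left-hand half, and the gripper is clear of both.

```bash
python3 -c "
from plant import *
print(job_done())"
```

```text
the job is handed in; nothing more can be done
None
```

I slid the wide sleeve fully home on the gauge pin, stood the tight one upright near the middle of the red tray, and handed the job in at about 22 s; the final pictures show both in place, but the hand-in gave back no verdict.

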